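# Pack a shear box in its carriage and hold it home

### The arm

A 6-joint arm with a two-finger parallel gripper is mounted at the origin on the work surface. World frame = base frame: x ahead of the robot, y to its left, z up, the work surface at z = 0. Lengths are in m, angles in rad, forces in N, time in s.
With the tool pointing down it reaches from about 0.3 to 0.775 m from the base axis. Payload 14.6 kg.
Tool frame: the origin (TCP) lies between the finger pads; the fingertips stand robot.tip_extent ahead of it and the grasp point (between the pads) lies 3 mm ahead of it (robot.tip_extent is the distance from the TCP to the fingertips, in m); z points along the fingers, y is the line along which they close (so a half turn about z gives the same grasp; the last joint's range is limited). The gripper opens to 85 mm and grips with 20 to 120 N. Pads are 22 mm wide; open, the fingers measure 114 mm over their backs; the gripper's body (76 mm by 85 mm) begins 54 mm behind the grasp point. The pads swing forward as they close: fully open they stand 13 mm farther back than shut.
Start: joints at [-1.415, 0.3, 1.521, -0, 1.321, -0.067], TCP at [0.122, -0.536, 0.253] pointing down, gripper open.
Joint ranges: [-3.03, 3.03], [-0.79, 2.21], [0.23, 2.52], [-1.04, 4.18], [0, 3.07], [-2.55, 2.55]. Speed limits (rad/s): [2.22, 2.22, 2.57, 3.14, 3.14, 3.14].

### API

Orientations are given as [roll, pitch, yaw] about the fixed x, y, z axes, in that order (R = Rz(yaw) Ry(pitch) Rx(roll)).
In Python, from bench import robot, vision gives the robot as it stands. The module is installed in compiled form; this text tells all that it offers.
- The arm moves only by the tool jog_arm, never from a script. Its argument "commands" is a list of rows, each a list of 7 numbers: the shift along the tool's x, y, z in units of 25 mm (1.0 is 25 mm), then the turn, a rotation vector about the tool's x, y, z in units of 6 degrees (1.0 is 6 degrees), then the finger opening in mm, from 0 to 85.4. A call has 1 to 20 rows; each row is the pose to reach, as a shift and turn from the pose commanded when the call began, along the tool's axes at that moment; what a row does not reach only later rows make up. A row lasts 1/12 s, in which the tool goes at most 41.7 mm and 7.16 degrees, less where a joint would pass 70% of its speed; a pose out of reach is approached as far as the arm can. A call with a gripper value outside its range is refused whole. The fingers move at their own pace and stop on an object; "force" is the grip in N (left out, the last holds). Time passes only in rows, so rows that repeat a pose let the fingers close. It gives the time, the measured TCP pose, the force, the opening and the grip force at its end, in the units of the state.
- robot.state(): the state, without advancing time (a new reading comes with each control period).
- vision.get_image(name): name is "scene" or "top" or "wrist"; returns the picture (400x640x3 uint8, red, green, blue); there is no depth.
- vision.camera_params(name): a dict with "fx", "fy", "cx", "cy" (pixels), "cam_to_world" (4x4, takes a point from camera to world coordinates). Camera axes: x right, y down, z forward; pixel columns grow to the right and rows downward; lengths in m; the calibration is good to about 2 mm. A picture is of the moment at which its call begins: read the wrist's pose just before it. camera_params takes no time and is no camera call; for the wrist camera it gives the pose at the moment of the call.
- robot.hand_in(): hands the job in; it is judged then, once.
The state is a dict: "time_s": time; "joint_pos": joint angles; "joint_vel": joint speeds; "effort": joint torques, N m; "position": TCP position; "tcp_rot": TCP orientation; "contact_force": force on the tool from outside, world axes, zero at the start; "ft_torque": the same for the moment, N m; "opening": finger opening in m; "gripper_force": force on a finger pad.
Only numpy, scipy, OpenCV 4.12 (cv2) and the standard library are available. Lean on these libraries where they do the work, as an engineer would, in place of code of your own. Each camera call takes 0.05 s, during which the arm holds its last target. There are 200 camera calls.

### The job

Set up the soil shear box for its test: first lower (do not drop) the square loading pad into the box's square mouth until it sits flush, then stand the packing block upright in the carriage, down on its floor, in the end gap that is wide enough to take it. Then push the shear box up against the packing so that end wall, packing and box are squarely flush with no gap left, and keep pushing: finish while still holding the box pressed against the packing, with the pad still seated. Leave the round cap, cutting ring, bowl, brush and spanner where they are.

Things in the scene. Friction and masses are not known exactly. Their poses are not given: they have to be found in the camera images.
- carriage: Grey open trough fixed to the bench, 120 (x) x 150 mm (y); 8 mm walls, inside 104 x 134 mm, floor 16 and rim 50 mm above the bench. Origin: centre of the underside, z up. End walls lie across y (inner faces y = +-67 mm), seats stand 10 mm out of them. The shear box stands loose in it with an end gap of 29 to 32 mm at one end and 2 to 5 mm at the other; which end varies.
- box_mouth (a point): Centre of the shear box's mouth, level with its top. Loose aluminium block 100 x 100 x 58 mm, on the carriage floor, top 74 mm above the bench (24 above the rim), sides along the carriage's x and y, 2 mm play in x. Sliding it along takes 4 to 8 N, with the packing up to 11 N. Mouth: square hole 61.5 mm wide, 14 deep, sides along x, y. Screw heads 8 mm high at the corners.
- pad_mid (a point): Loading pad, on its axis 20 mm above its underside. Aluminium plate 58.5 mm square, 14 thick (x, y along its sides, z up), with a round boss on top, diameter 24, height 26; 40 mm high overall, 0.2 kg. Starts flat on the bench. Seated, its plate is flush with the box's top and this point is 6 mm above box_mouth.
- packing_mid (a point): Packing block, on its middle line 43 mm above its underside. Aluminium, 90 long (x), 24 thick (y), 56 mm high, with a flat lifting tab on the middle of its top, 34 (x) x 10 (y) x 30 mm high; 0.33 kg. Starts upright on the bench. On the carriage floor, its x along the carriage's x, this point is 59 mm above the bench and the tab spans 72 to 102 mm.
- cap_mid (a point): Bystander: round loading cap of another apparatus, steel disc 63 mm in diameter, 14 mm thick, with the same boss as the pad; point at mid-height (20 mm up). It does not belong in the square mouth.
- ring_mid (a point): Bystander: thin steel cutting ring, 65 mm outside, 22 mm high; point at its centre.
- dish_at (a point): Bystander: steel bowl 110 mm across, 42 mm high; point at its centre near the bottom.
- brush_at (a point): Bystander: brush lying on the bench, point near its middle.
- spanner_at (a point): Bystander: spanner lying on the bench, point near its middle.
Mind the look-alikes: they are no part of the job. Leave any blue, orange or pink look-alike of the part that bears box_mouth alone.

How it is judged:
By the outcome, as a careful person would: the job done as asked, in the order asked, and still so for the second after the job is handed in, while the arm keeps its last pose, push and grip.
It also fails if it takes over 72 s, if anything falls off the work surface, if the arm or the gripper's body presses on something with over 40 N, if the wrist force passes 120 N, or if a joint passes its speed limit or range.

## Working session

There is one attempt and no reset: what is moved stays moved. The work goes in short steps, Python scripts to look and compute and a tool call to move; the robot and the scene stay as the last step left them, time stands still between calls to the robot, and variables do not carry over. Pictures are saved under pics/ and viewed, at most 10 in all, crops included, and the job is handed in when it is done.

Besides the shell and the picture viewer there is one more tool, called after "Emit:" as name([rows], argument=value, ...), one row to a line, values as JSON. jog_arm: Moves the arm, as the interface text tells. Its arguments: {"type":"object","properties":{"commands":{"type":"array","items":{"type":"array","items":{"type":"number"}}},"force":{"type":"number"}},"required":["commands"]}

```bash
mkdir -p pics
cat > h.py <<'E'
import numpy as np, cv2
from bench import robot, vision
def snap(n,f):
    P=vision.camera_params(n); im=vision.get_image(n); cv2.imwrite('pics/'+f,im[:,:,::-1]); return im,P
def ray(P,u,v,z):
    T=np.array(P['cam_to_world']); d=T[:3,:3]@np.array([(u-P['cx'])/P['fx'],(v-P['cy'])/P['fy'],1]); o=T[:3,3]
    return o+d*(z-o[2])/d[2]
def proj(P,p):
    T=np.array(P['cam_to_world']); c=T[:3,:3].T@(np.array(p)-T[:3,3]); return np.array([P['fx']*c[0]/c[2]+P['cx'],P['fy']*c[1]/c[2]+P['cy']])
E
python3 - <<'E'
from h import *
for n in('top','scene'):
    im,P=snap(n,n+'0.png'); print(n,P['fx'],P['cx'],P['cy'],np.round(P['cam_to_world'],3).tolist())
print(robot.state(),robot.tip_extent)
E
```

```text
top 409.2029476866699 317.2313382620244 202.26206470165744 [[0.005, -0.996, 0.091, 0.425], [-1.0, -0.006, -0.007, 0.023], [0.008, -0.091, -0.996, 1.315], [0.0, 0.0, 0.0, 1.0]]
scene 407.63132496475663 325.2675910692588 195.7075707357677 [[0.226, 0.674, -0.704, 1.351], [0.974, -0.168, 0.152, -0.175], [-0.016, -0.72, -0.694, 0.887], [0.0, 0.0, 0.0, 1.0]]
{'time_s': 0.1, 'joint_pos': array([-1.41458455e+00,  3.00408516e-01,  1.52149560e+00, -4.34485452e-07,
        1.32073012e+00, -6.65877784e-02]), 'joint_vel': array([ 7.74291784e-04,  7.55569435e-04, -4.96904495e-04, -8.67625454e-05,
       -9.43067191e-04, -1.70960144e-03]), 'effort': array([ 3.33289201e-03, -5.44374919e+01, -3.62368762e+01,  3.59092587e-05,
        3.06965507e-03, -1.37316232e-05]), 'position': array([ 0.12150328, -0.53622187,  0.2527918 ]), 'tcp_rot': array([-3.14055335e+00, -6.88853181e-05,  2.22799625e-01]), 'contact_force': array([-0.30872517, -0.63556173,  0.82075525]), 'ft_torque': array([-0.01207398,  0.00409578,  0.01496952]), 'gripper_force': 0.0, 'opening': 0.08501251007457658} 0.022
```

View pics/top0.png

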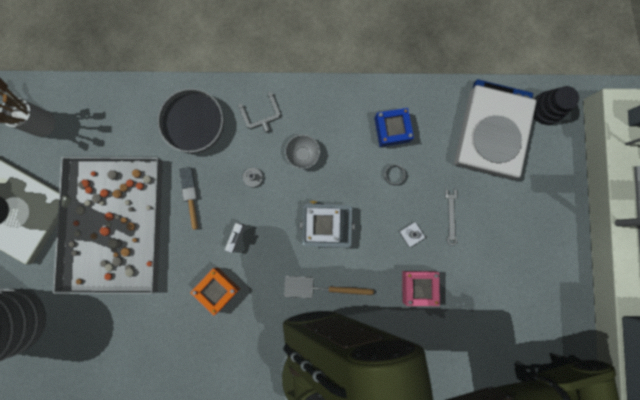

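View pics/scene0.png

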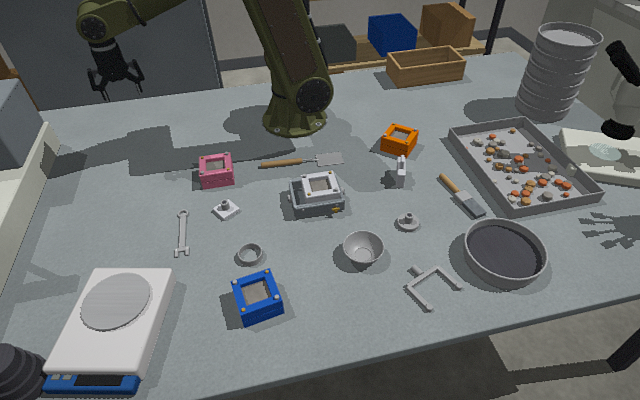

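Candidates for the pad: a square white plate with a boss at top (413,234), which matches. The round cap at (254,177) and the ring at (395,175) don't. The packing is the tabbed block at (237,236). The box is the aluminium one at (327,225); blue (395,127), orange (214,291) and pink (422,288) are look-alikes. Next I check these choices in a close crop.

Run:
```python
from h import *
im=cv2.imread('pics/top0.png'); 
c=lambda u,v,s,k:cv2.resize(im[v-s:v+s,u-s:u+s],(k,k),interpolation=cv2.INTER_CUBIC)
a=c(327,226,36,400); b=np.hstack([a,np.vstack([c(413,234,20,200),c(237,236,20,200)]),])
b=np.hstack([b,np.vstack([c(254,177,20,200),c(214,291,30,200)])])
cv2.imwrite('pics/crop1.png',b)
P=vision.camera_params('top')
for n,u,v,z in(('pad',413,234,.014),('pack',237,236,.056),('box',327,225,.074),('cap',254,177,.02),('ring',395,175,.02),('bowl',303,152,.04)): print(n,ray(P,u,v,z).round(3))
```

```text
pad [ 0.444 -0.29   0.014]
pack [0.435 0.26  0.056]
box [ 0.469 -0.015  0.074]
cap [0.623 0.216 0.02 ]
ring [ 0.632 -0.234  0.02 ]
bowl [0.701 0.06  0.04 ]
```

View pics/crop1.png

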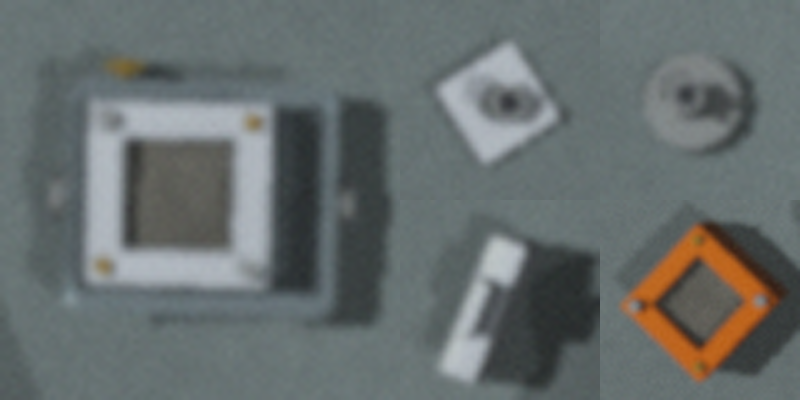

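The crop confirms the choices: the pad is the square plate with the boss, the packing is the tabbed bar, and the box's wide gap is on the image right (−y). Next I plan the approach to the pad.

```bash
cat >> h.py <<'E'
from scipy.spatial.transform import Rotation as Ro
def plan(p,yaw,yr=0):
    s=robot.state(); R0=Ro.from_euler('xyz',s['tcp_rot']); R=Ro.from_euler('xyz',[np.pi,0,yaw])
    d=R0.inv().apply(np.array(p)-s['position'])/.025; r=(R0.inv()*R).as_rotvec(degrees=True)/6
    print('shift',d.round(3),'turn',r.round(3),'t',round(s['time_s'],2))
E
python3 - <<'E'
from h import *
P=vision.camera_params('wrist');s=robot.state(); R=Ro.from_euler('xyz',s['tcp_rot'])
T=np.array(P['cam_to_world']); print(P['fx'],P['cx'],P['cy'],R.inv().apply(T[:3,3]-s['position']).round(4),(R.inv().as_matrix()@T[:3,:3]).round(3))
plan([.444,-.29,.25],0.2228)
E
```

```text
306.5971250389469 317.16791764935977 202.69797969856458 [ 0.0758  0.0005 -0.1211] [[-0.    -0.954 -0.299]
 [ 1.     0.    -0.001]
 [ 0.001 -0.299  0.954]]
shift [14.757 -6.755  0.12 ] turn [-0.01  -0.001 -0.   ] t 0.1
```

Emit:
jog_arm([
  [14.75,-6.75,4,0,0,0,60],
  [14.75,-6.75,4,0,0,0,60],
  [14.75,-6.75,4,0,0,0,60],
  [14.75,-6.75,4,0,0,0,60],
  [14.75,-6.75,4,0,0,0,60],
  [14.75,-6.75,4,0,0,0,60],
  [14.75,-6.75,4,0,0,0,60],
  [14.75,-6.75,4,0,0,0,60],
  [14.75,-6.75,4,0,0,0,60],
  [14.75,-6.75,4,0,0,0,60],
  [14.75,-6.75,4,0,0,0,60],
  [14.75,-6.75,4,0,0,0,60],
  [14.75,-6.75,4,0,0,0,60],
  [14.75,-6.75,4,0,0,0,60],
  [14.75,-6.75,4,0,0,0,60],
  [14.75,-6.75,4,0,0,0,60],
])

```text
time_s: 1.43
position: [0.4433, -0.2912, 0.1536]
tcp_rot: [3.141, -0.0, 0.221]
contact_force: [-0.3, -0.1, 0.3]
opening: 0.0599
gripper_force: 0.0
```

Run:
```python
from h import *
s=robot.state(); print(s['position'],s['tcp_rot'],s['joint_vel'].round(3))
im,P=snap('wrist','w1.png'); print(proj(P,[.444,-.29,.014]))
```

```text
[ 0.4432756  -0.2911727   0.15363705] [ 3.14116944e+00 -3.63964913e-04  2.21176815e-01] [ 0.004  0.002  0.    -0.001 -0.001  0.003]
[315.71251188 195.44489328]
```

View pics/w1.png

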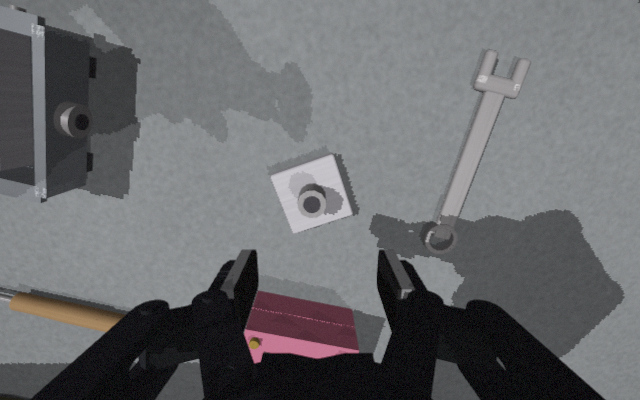

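The pad is in the wrist view, with plate corners near (271,176), (334,153), (353,213) and (294,233) and the boss top at (312,203). The spanner and the pink box are clear of it.

```bash
cat >> h.py <<'E'
def blob(im,P,u,v,thr,z,hw=60,inv=False):
    "biggest bright contour near (u,v); corners cast onto plane z -> min area rect"
    g=im.min(2).copy(); m=(g>thr).astype(np.uint8); M=np.zeros_like(m); M[max(0,v-hw):v+hw,max(0,u-hw):u+hw]=1; m*=M
    m=cv2.morphologyEx(m,cv2.MORPH_OPEN,np.ones((3,3)))
    cs,_=cv2.findContours(m,cv2.RETR_EXTERNAL,cv2.CHAIN_APPROX_NONE); c=max(cs,key=cv2.contourArea)[:,0]
    w=np.array([ray(P,*q,z)[:2] for q in c]); r=cv2.minAreaRect((w*1000).astype(np.float32))
    return r,c
E
python3 - <<'E'
from h import *
im=cv2.imread('pics/w1.png')[:,:,::-1]; P=vision.camera_params('wrist')
print(im[180:225:8,300],im[140,320])
for t in(130,145,160):
    r,c=blob(im,P,312,193,t,.014); print(t,r)
print('boss',ray(P,312,203,.04))
E
```

```text
[[175 173 178]
 [165 163 168]
 [163 160 163]
 [161 158 161]
 [181 178 183]
 [196 193 199]] [133 136 138]
130 ((442.6902160644531, -286.16192626953125), (109.22574615478516, 111.3880844116211), 12.68897819519043)
145 ((443.2475280761719, -286.16778564453125), (58.28891372680664, 58.0238151550293), 31.9067440032959)
160 ((443.4500732421875, -286.1302490234375), (57.41090774536133, 57.34197998046875), 31.91205406188965)
boss [ 0.44460745 -0.28682757  0.04      ]
```

Run:
```python
from h import *
plan([.4434,-.2863,.11],.557);plan([.4434,-.2863,.041],.557)
```

```text
shift [ 0.042 -0.185  1.744] turn [ 4.000e-03 -2.000e-03 -3.205e+00] t 1.48
shift [ 0.041 -0.186  4.504] turn [ 4.000e-03 -2.000e-03 -3.205e+00] t 1.48
```

Emit:
jog_arm([
  [0.04,-0.18,0.5,0,0,-1.1,60],
  [0.04,-0.18,1,0,0,-2.2,60],
  [0.04,-0.18,1.7,0,0,-3.2,60],
  [0.04,-0.18,2.4,0,0,-3.2,50],
  [0.04,-0.18,3.1,0,0,-3.2,50],
  [0.04,-0.18,3.8,0,0,-3.2,50],
  [0.04,-0.18,4.2,0,0,-3.2,50],
  [0.04,-0.18,4.5,0,0,-3.2,50],
  [0.04,-0.18,4.5,0,0,-3.2,50],
  [0.04,-0.18,4.5,0,0,-3.2,50],
  [0.04,-0.18,4.5,0,0,-3.2,40],
  [0.04,-0.18,4.5,0,0,-3.2,30],
  [0.04,-0.18,4.5,0,0,-3.2,24],
  [0.04,-0.18,4.5,0,0,-3.2,16],
  [0.04,-0.18,4.5,0,0,-3.2,16],
  [0.04,-0.18,4.5,0,0,-3.2,16],
  [0.04,-0.18,4.5,0,0,-3.2,16],
  [0.04,-0.18,4.5,0,0,-3.2,16],
  [0.04,-0.18,4.5,0,0,-3.2,16],
], force=50)

```text
time_s: 3.07
position: [0.4442, -0.286, 0.0417]
tcp_rot: [3.14, -0.001, 0.558]
contact_force: [-1.0, 1.3, 7.3]
opening: 0.0223
gripper_force: 48.6
```

Run:
```python
from h import *
s=robot.state(); print(s['position'],s['tcp_rot'],s['contact_force'],s['opening'])
plan([.44,-.28,.16],.3)
plan([.375,-.03,.16],.0)
```

```text
[ 0.4442479  -0.28601646  0.04173714] [ 3.14016672e+00 -5.08450400e-04  5.57961734e-01] [-0.96699166  1.30040931  7.33433738] 0.022288247590253458
shift [-0.014 -0.287 -4.731] turn [ 0.013 -0.007  2.463] t 3.07
shift [  3.075 -10.147  -4.743] turn [ 0.012 -0.009  5.328] t 3.07
```

Emit:
jog_arm([
  [0,0,-1,0,0,0,16],
  [0,0,-2.5,0,0,0,16],
  [0,0,-4.7,0,0,0,16],
  [0,0,-4.7,0,0,0,16],
  [0.4,-1.4,-4.7,0,0,1.0,16],
  [0.8,-2.8,-4.7,0,0,2.0,16],
  [1.2,-4.2,-4.7,0,0,3.0,16],
  [1.6,-5.6,-4.7,0,0,4,16],
  [2.1,-7.0,-4.7,0,0,5,16],
  [2.6,-8.4,-4.7,0,0,5.3,16],
  [3.08,-9.6,-4.7,0,0,5.33,16],
  [3.08,-10.15,-4.7,0,0,5.33,16],
  [3.08,-10.15,-4.7,0,0,5.33,16],
  [3.08,-10.15,-4.7,0,0,5.33,16],
  [3.08,-10.15,-4.7,0,0,5.33,16],
  [3.08,-10.15,-4.7,0,0,5.33,16],
])

```text
time_s: 4.4
position: [0.3751, -0.0304, 0.1583]
tcp_rot: [3.141, -0.0, -0.001]
contact_force: [0.6, 0.5, -1.5]
opening: 0.0225
gripper_force: 49.7
```

Run:
```python
from h import *
s=robot.state(); print(s['position'],s['tcp_rot'],s['contact_force'],s['opening'],s['joint_pos'],abs(s['joint_vel']).max())
im,P=snap('wrist','w2.png'); np.save('P2.npy',P['cam_to_world'])
```

```text
[ 0.37511723 -0.0303791   0.15833814] [ 3.14147586e+00 -1.38640861e-04 -1.25725534e-03] [ 0.58674336  0.45483094 -1.47440882] 0.022466004422892982 [-1.78160440e-01  2.58793619e-02  2.08206346e+00 -1.05423887e-04
  1.03349281e+00  1.39394710e+00] 0.004751467717774011
```

View pics/w2.png

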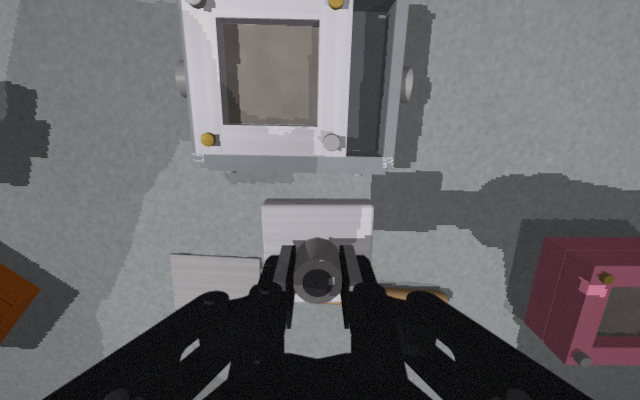

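The wrist view shows the mouth at about (217..319, 18..126), the wide gap on its right (−y) at u≈350–388, and the held pad's front edge at (264..373, 200).

Run:
```python
from h import *
im=cv2.imread('pics/w2.png')[:,:,::-1]; P=vision.camera_params('wrist')
print(im.min(2)[70,205:235],im.min(2)[70,310:330]); print(im.min(2)[10:30,270],im.min(2)[115:135,270])
# mouth: fill holes of bright top
for t in(150,165,175):
    g=im.min(2); m=(g<t).astype(np.uint8); m[:, :200]=0;m[:,340:]=0;m[:8]=0;m[140:]=0
    m=cv2.morphologyEx(m,cv2.MORPH_OPEN,np.ones((5,5)))
    cs,_=cv2.findContours(m,0,1); c=max(cs,key=cv2.contourArea)[:,0]; w=np.array([ray(P,*q,.074)[:2] for q in c])
    print('mouth',t,cv2.minAreaRect((w*1000).astype(np.float32)))
a,b=ray(P,264,200,.1317),ray(P,373,200,.1317);print('pad edge',a,b,np.degrees(np.arctan2(b[0]-a[0],a[1]-b[1])),np.linalg.norm(a-b))
i,o=ray(P,388,20,.05),ray(P,381,155,.05);print('wall inner',i,o)
```

```text
[194 194 192 192 192 192 191 188 188 189 188 194 207 193 139  89  87  85
  87  92  91  72  71  71  73  72  69  72  70  72] [100 101 101 102  99  98 100 106 155 195 196 196 196 196 195 194 194 193
 193 196]
[195 194 197 197 198 197 196 195 147  90  81  81  78  80  86 114 118 117
 121 119] [115 119 102  97  96  96  99  98  98 114 119 190 200 197 197 198 197 199
 199 182]
mouth 150 ((470.283935546875, -0.6677570343017578), (61.501834869384766, 61.66021728515625), 88.68789672851562)
mouth 165 ((470.2439270019531, -0.6541404724121094), (61.570884704589844, 61.92717742919922), 88.70852661132812)
mouth 175 ((467.57537841796875, -0.5024757385253906), (61.92873001098633, 67.3796157836914), 88.528564453125)
pad edge [ 0.40620032 -0.00406115  0.1317    ] [ 0.40612254 -0.05894056  0.1317    ] -0.08120422219607833 0.05487946085307044
wall inner [ 0.50558484 -0.07774558  0.05      ] [ 0.41645615 -0.07852321  0.05      ]
```

Run:
```python
import cv2
im=cv2.imread('pics/w2.png');a=cv2.resize(im[0:200,170:430],(780,600),interpolation=cv2.INTER_CUBIC);cv2.imwrite('pics/w2c.png',a)
```

```text
(no output)
```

View pics/w2c.png

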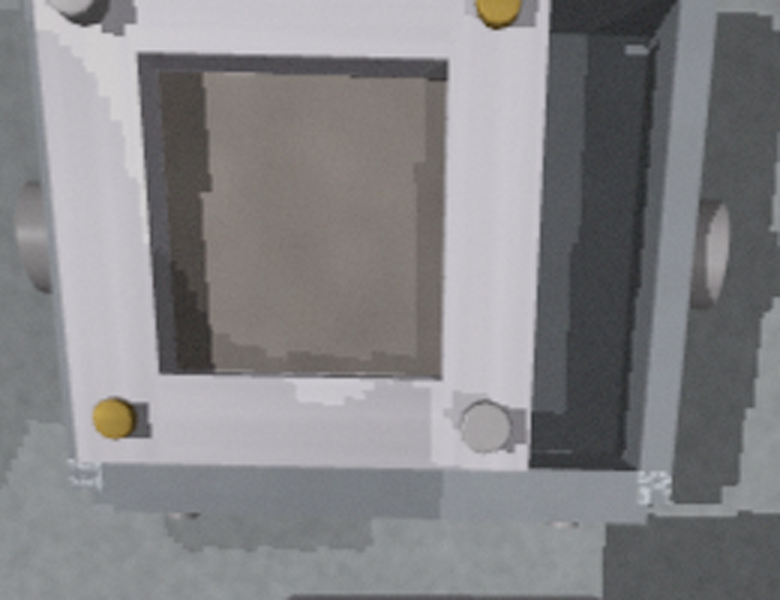

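The crop gives sharper corners. Mouth in full pixels: TL (215.7,18.3), TR (319.7,20), BR (317,126.7), BL (223.3,124.7). The −y wall's inner rim runs from (396.7,0) to (383.3,156). The pad edge at v=200 is the lower edge of the plate's front face.

Run:
```python
from h import *
im=cv2.imread('pics/w2.png')[:,:,::-1]; P=vision.camera_params('wrist')
q=[ray(P,*p,.074)[:2] for p in((215.7,18.3),(319.7,20),(317,126.7),(223.3,124.7))]
print(np.round(q,4),np.mean(q,0))
for i in range(4):
    d=q[(i+1)%4]-q[i]; print('len',np.linalg.norm(d).round(4),'ang',np.degrees(np.arctan2(d[1],d[0])).round(2))
w=[ray(P,*p,.05)[:2] for p in((396.7,0),(383.3,156),(407.5,10),(396,150))]
d=w[0]-w[1];print('wall',np.round(w,4),np.degrees(np.arctan2(d[1],d[0])))
# box right top edge
e=[ray(P,*p,.074)[:2] for p in((352.5,5),(346.2,155))];d=e[0]-e[1];print('box edge',np.round(e,4),np.degrees(np.arctan2(d[1],d[0])))
g=im.min(2).astype(int); print(g[190:240,290]);print(g[206,255:275],g[206,365:385]);print(g[222,255:275],g[222,365:385])
```

```text
[[ 0.5009  0.029 ]
 [ 0.4999 -0.0324]
 [ 0.4386 -0.0307]
 [ 0.4399  0.0302]] [ 0.46983821 -0.00099622]
len 0.0615 ang -90.93
len 0.0614 ang 178.41
len 0.061 ang 88.72
len 0.061 ang -1.12
wall [[ 0.517  -0.0826]
 [ 0.4157 -0.0803]
 [ 0.5113 -0.0901]
 [ 0.4202 -0.0895]] -1.3186842066997297
box edge [[ 0.5076 -0.0516]
 [ 0.4201 -0.0503]] -0.8782426275361253
[140 138 140 140 137 136 137 140 108  89  81  89  93  90 114 143 157 167
 173 177 176 174 175 176 173 171 175 176 177 175 176 174 173 171 173 171
 174 174 175 175 173 175 172 172 171 171 169 171 170 169]
[136 136 136 139 144 141 150 164 161 159 157 158 157 157 158 159 156 154
 159 155] [170 170 170 169 170 169 162 141 117  91  87  89  87  90  91  92  93  90
  90  91]
[141 139 144 143 139 140 153 172 174 173 175 175 174 174 175 174 174 174
 173 174] [196 194 195 195 196 193 177 151 111  86  88  88  87  88  88  85  85  84
  88  87]
```

Run:
```python
from h import *
im=cv2.imread('pics/w2.png')[:,:,::-1]; P=vision.camera_params('wrist'); g=im.min(2).astype(float); s=robot.state()
def cross(a,lvl):
    i=np.where((a[:-1]-lvl)*(a[1:]-lvl)<=0)[0][0]; return i+(lvl-a[i])/(a[i+1]-a[i]+1e-9)
V=np.arange(208,244,3); L=[255+cross(g[v,255:275],157) for v in V]; Rr=[365+cross(g[v,365:385],140) for v in V]
pl,pr=np.polyfit(V,L,1),np.polyfit(V,Rr,1); print(pl,pr,np.round(L,1),np.round(Rr,1))
U=np.arange(275,365,10); T=[200+cross(g[200:215,u],135) for u in U]; B=[192+cross(g[192:204,u],110) for u in U]; print(np.round(T,1),np.round(B,1))
for z in(.1305,.127,.124,.121):
    a,b=[ray(P,np.polyval(p,206),205,z) for p in(pl,pr)]; c,d=[ray(P,np.polyval(p,240),240,z) for p in(pl,pr)]
    e=ray(P,318,198,z-.014)
    print(z,'w',np.linalg.norm(a-b).round(4),np.linalg.norm(c-d).round(4),'edge-tcp',(a-s['position'])[:2].round(4),(b-s['position'])[:2].round(4),'bot',(e-s['position'])[0].round(4))
sc,Q=snap('scene','s2.png')
for z in(.16,.13): print(proj(Q,[s['position'][0],s['position'][1],z]))
a=np.round(proj(Q,[s['position'][0],s['position'][1],.13])).astype(int)
cv2.imwrite('pics/s2c.png',cv2.resize(sc[a[1]-50:a[1]+50,a[0]-60:a[0]+60,::-1],(720,600),interpolation=cv2.INTER_CUBIC))
```

```text
[5.69526008e-02 2.48754627e+02] [-3.61872972e-02  3.80540054e+02] [260.6 260.9 261.1 260.9 261.1 261.2 261.7 261.9 262.1 262.2 262.2 262.4] [373.1 373.1 373.  372.8 372.6 372.2 372.1 372.1 372.3 370.2 372.9 372.6]
[204.8 204.8 204.7 204.7 204.8 204.8 204.8 204.8 204.9] [197.8 198.1 197.9 197.9 198.1 198.  198.4 198.3 198.5]
0.1305 w 0.0574 0.0579 edge-tcp [0.0281 0.0285] [ 0.028 -0.029] bot 0.0276
0.127 w 0.0588 0.0593 edge-tcp [0.027  0.0291] [ 0.0269 -0.0297] bot 0.0266
0.124 w 0.06 0.0604 edge-tcp [0.026  0.0297] [ 0.0259 -0.0302] bot 0.0257
0.121 w 0.0611 0.0616 edge-tcp [0.0251 0.0303] [ 0.025  -0.0308] bot 0.0248
[302.24602395 142.3663444 ]
[302.79175395 150.39774396]
```

View pics/s2c.png

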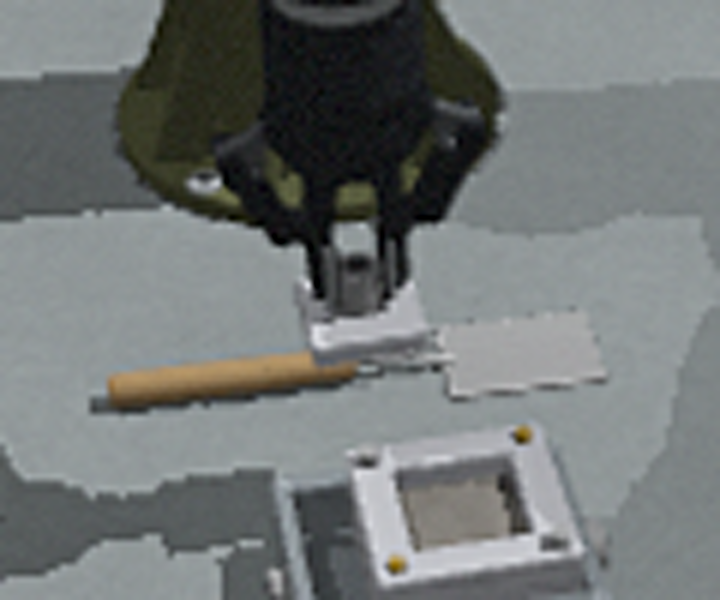

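The scene view shows the pad level in the grip, with the fingertips just above the plate. Now I hover it over the mouth.

Run:
```python
from h import *
plan([.4713,-.0007,.124],-.02);plan([.4713,-.0007,.16],-.02)
```

```text
shift [ 3.85  -1.19   1.368] turn [0.    0.002 0.178] t 4.5
shift [ 3.85  -1.19  -0.072] turn [0.    0.002 0.178] t 4.5
```

Emit:
jog_arm([
  [0.8,-0.3,0,0,0,0.1,16],
  [1.8,-0.6,0,0,0,0.18,16],
  [2.8,-0.9,0,0,0,0.18,16],
  [3.85,-1.19,0,0,0,0.18,16],
  [3.85,-1.19,0.5,0,0,0.18,16],
  [3.85,-1.19,1,0,0,0.18,16],
  [3.85,-1.19,1.37,0,0,0.18,16],
  [3.85,-1.19,1.37,0,0,0.18,16],
  [3.85,-1.19,1.37,0,0,0.18,16],
  [3.85,-1.19,1.37,0,0,0.18,16],
])

```text
time_s: 5.33
position: [0.4713, -0.0002, 0.1246]
tcp_rot: [3.142, -0.001, -0.02]
contact_force: [0.8, -0.4, -1.4]
opening: 0.0219
gripper_force: 49.8
```

Run:
```python
from h import *
s=robot.state(); print(s['position'],s['tcp_rot'],s['contact_force'])
im,P=snap('wrist','w3.png'); cv2.imwrite('pics/w3c.png',cv2.resize(im[120:320,180:440,::-1],(780,600),interpolation=cv2.INTER_CUBIC))
plan([.4713,-.0007,.124],-.02)
```

```text
[ 4.71325632e-01 -2.05273757e-04  1.24639308e-01] [ 3.14155567e+00 -7.32737506e-04 -1.95059429e-02] [ 0.84136083 -0.38802222 -1.43518988]
shift [-0.003  0.021  0.031] turn [ 0.    -0.011  0.005] t 5.38
```

View pics/w3c.png

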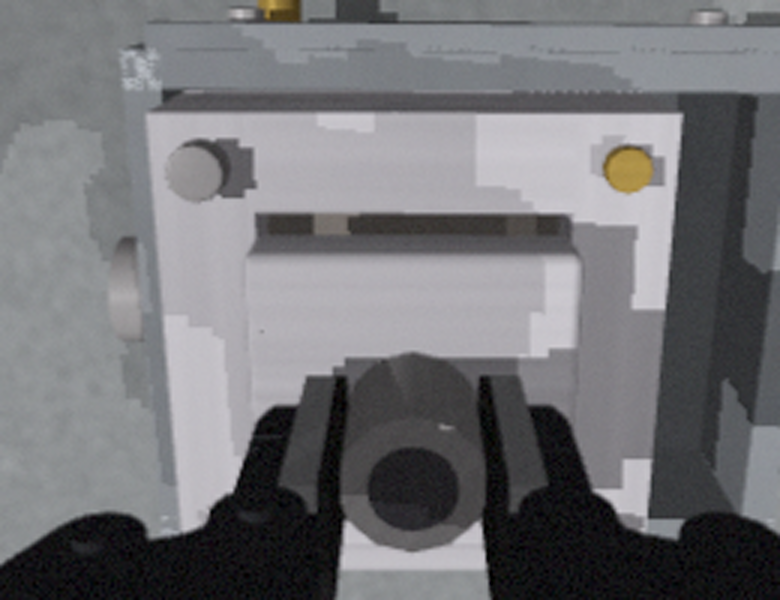

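The crop shows the mouth's far edge at full pixels (265,191)–(371,191.7). The pad's front lower edge is at v≈199 and its front upper edge at v≈204.5, and it is centred sideways.

Run:
```python
from h import *
im=cv2.imread('pics/w3.png')[:,:,::-1]; P=vision.camera_params('wrist'); g=im.min(2).astype(int); print(g[186:210,330],g[186:210,300])
R=Ro.from_euler('z',-.02)
m=R.inv().apply(ray(P,318,191.3,.074)); print('mouth edge',m)
for zt in(.0965,.0945): print(zt,R.inv().apply(ray(P,318,204.7,zt)-0),R.inv().apply(ray(P,318,199.,zt-.014)))
l,r=R.inv().apply(ray(P,265,191.3,.074)),R.inv().apply(ray(P,370.7,191.5,.074));print('mouth y',l[1],r[1],(l+r)[1]/2, l[0]-r[0])
l,r=[R.inv().apply(ray(P,u,204.7,.0945)) for u in(262.7,373.3)];print('pad y',l[1],r[1],(l+r)[1]/2)
```

```text
[171 173 170 170 169 100  53  53  56  54  47  48  71  79  77  84  88  89
 109 142 156 166 170 174] [172 173 172 171 150  91  51  51  57  51  50  55  72  81  82  86  91  89
 113 143 157 166 174 177]
mouth edge [0.50039556 0.00836943 0.074     ]
0.0965 [0.49940157 0.00841466 0.0965    ] [0.49826557 0.00838443 0.0825    ]
0.0945 [0.49876359 0.00840977 0.0945    ] [0.49766832 0.00837959 0.0805    ]
mouth y 0.03916348784938618 -0.0222508519994349 0.008456317924975641 8.814165279158459e-05
pad y 0.037097737026904894 -0.020272452018515255 0.00841264250419482
```

Emit:
jog_arm([
  [0.02,0.02,0.1,0,0,0,16],
  [0.02,0.02,0.2,0,0,0,16],
  [0.02,0.02,0.3,0,0,0,16],
  [0.02,0.02,0.4,0,0,0,16],
  [0.02,0.02,0.5,0,0,0,16],
  [0.02,0.02,0.55,0,0,0,16],
  [0.02,0.02,0.55,0,0,0,16],
])

```text
time_s: 5.97
position: [0.4714, -0.0005, 0.1099]
tcp_rot: [-3.142, 0.001, -0.019]
contact_force: [-0.6, -0.2, -2.0]
opening: 0.0221
gripper_force: 49.8
```

Emit:
jog_arm([
  [0,0,0.06,0,0,0,16],
  [0,0,0.12,0,0,0,16],
  [0,0,0.18,0,0,0,16],
  [0,0,0.22,0,0,0,16],
  [0,0,0.22,0,0,0,16],
])

```text
time_s: 6.38
position: [0.4715, -0.0005, 0.1045]
tcp_rot: [-3.142, 0.0, -0.019]
contact_force: [0.3, 0.3, -1.9]
opening: 0.0222
gripper_force: 49.8
```

Emit:
jog_arm([
  [0,0,0.03,0,0,0,16],
  [0,0,0.06,0,0,0,16],
  [0,0,0.06,0,0,0,16],
  [0,0,0.06,0,0,0,16],
])

```text
time_s: 6.72
position: [0.4716, -0.0005, 0.1033]
tcp_rot: [-3.142, 0.0, -0.019]
contact_force: [0.3, 0.0, -3.2]
opening: 0.0218
gripper_force: 49.8
```

Emit:
jog_arm([
  [0,0,0.03,0,0,0,16],
  [0,0,0.06,0,0,0,16],
  [0,0,0.08,0,0,0,16],
  [0,0,0.08,0,0,0,16],
])

```text
time_s: 7.05
position: [0.4716, -0.0004, 0.1017]
tcp_rot: [-3.142, -0.0, -0.019]
contact_force: [-3.8, 0.4, 5.8]
opening: 0.0222
gripper_force: 50.8
```

Contact came at z = 0.1017, the depth where the plate is flush. Releasing and rising.

Emit:
jog_arm([
  [0,0,0,0,0,0,26],
  [0,0,0,0,0,0,30],
  [0,0,0,0,0,0,40],
  [0,0,0,0,0,0,40],
  [0,0,0,0,0,0,40],
  [0,0,-0.5,0,0,0,40],
  [0,0,-1,0,0,0,40],
  [0,0,-2,0,0,0,40],
  [0,0,-3.5,0,0,0,40],
  [-1.5,0,-4.5,0,0,0,40],
  [-3,0,-4.5,0,0,0,40],
  [-3,0,-4.5,0,0,0,40],
  [-3,0,-4.5,0,0,0,40],
])

```text
time_s: 8.13
position: [0.3957, 0.001, 0.2145]
tcp_rot: [3.141, -0.002, -0.019]
contact_force: [1.4, -0.2, 0.1]
opening: 0.0399
gripper_force: 0.0
```

Run:
```python
from h import *
s=robot.state(); print(s['position'],s['contact_force'])
im,P=snap('wrist','w4.png'); c=proj(P,[.47,-.02,.07]); print(c); u,v=int(c[0]),max(100,int(c[1]))
cv2.imwrite('pics/w4c.png',cv2.resize(im[v-100:v+100,u-130:u+130,::-1],(780,600),interpolation=cv2.INTER_CUBIC)); print(u,v)
plan([.435,.26,.20],-.5)
```

```text
[0.39569836 0.00100923 0.21447408] [ 1.42635348 -0.24061489  0.06618222]
[340.3284539  108.62221662]
340 108
shift [  1.332 -10.39    0.572] turn [-3.000e-03 -1.500e-02  4.591e+00] t 8.18
```

View pics/w4c.png

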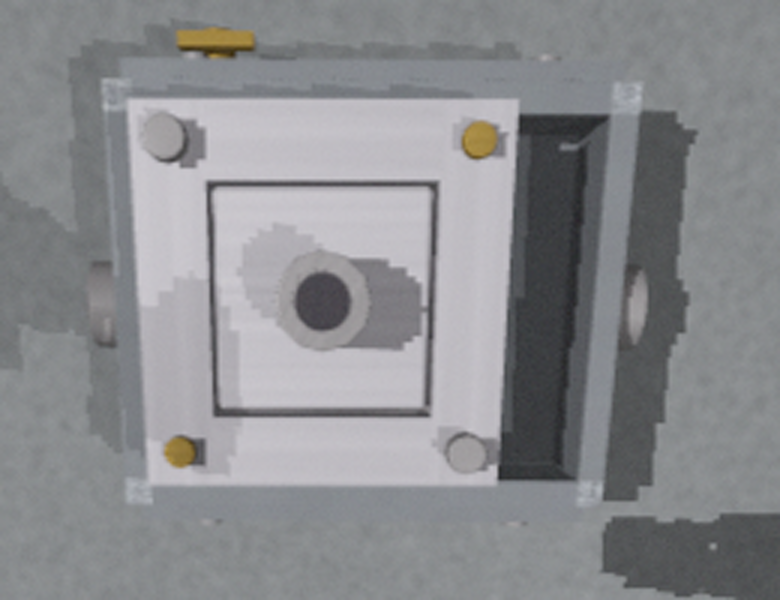

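The pad is seated flush, with an even dark gap all round the mouth. The rim's outer corners in the crop are (103,80), (641,82), (603,503), (127,503). The box's right edge runs (519,100)–(497,485) and the wall's inner edge (612,110)–(577,480).

Run:
```python
from h import *
P=vision.camera_params('wrist')
f=lambda u,v,z:ray(P,210+u/3,8+v/3,z)[:2]
q=np.array([f(*p,.05) for p in((103,80),(641,82),(603,503),(127,503))]); print(q.round(4),q.mean(0))
for i in range(4):
    d=q[(i+1)%4]-q[i]; print(np.linalg.norm(d).round(4),np.degrees(np.arctan2(d[1],d[0])).round(2))
w=[f(612,110,.05),f(577,480,.05)]; b=[f(519,100,.074),f(497,485,.074)]; b2=[f(128,98,.074),f(149,485,.074)]
for n,e in(('wall',w),('box-',b),('box+',b2)): d=e[0]-e[1]; print(n,np.round(e,4),np.linalg.norm(d).round(4),np.degrees(np.arctan2(d[1],d[0])).round(2))
m=np.mean([f(*p,.074) for p in((210,183),(438,183),(430,414),(215,414))],0); print('mouth',m)
```

```text
[[ 0.5314  0.0587]
 [ 0.5279 -0.0908]
 [ 0.4087 -0.0888]
 [ 0.4116  0.0619]] [ 0.4699036  -0.01474827]
0.1495 -91.31
0.1193 179.03
0.1506 88.9
0.1198 -1.52
wall [[ 0.5211 -0.0832]
 [ 0.4162 -0.0801]] 0.1049 -1.74
box- [[ 0.5198 -0.0524]
 [ 0.4199 -0.0505]] 0.0998 -1.09
box+ [[0.5222 0.0476]
 [0.4219 0.0498]] 0.1003 -1.24
mouth [ 0.47115937 -0.00134896]
```

Emit:
jog_arm([
  [0,-1.5,0,0,0,1,60],
  [0,-3,0,0,0,2,60],
  [0,-4.5,0,0,0,3,60],
  [0,-6,0,0,0,4,60],
  [0,-7.5,0,0,0,4.6,60],
  [0,-9,0,0,0,4.6,60],
  [0,-10.4,0.5,0,0,4.6,60],
  [0,-10.4,0.5,0,0,4.6,60],
  [0,-10.4,0.5,0,0,4.6,60],
  [0,-10.4,0.5,0,0,4.6,60],
  [0,-10.4,0.5,0,0,4.6,60],
])

```text
time_s: 9.1
position: [0.4039, 0.2568, 0.2012]
tcp_rot: [-3.139, 0.004, -0.498]
contact_force: [-0.3, -0.4, 0.3]
opening: 0.0599
gripper_force: 0.0
```

Run:
```python
from h import *
s=robot.state(); print(s['position'],s['tcp_rot'],abs(s['joint_vel']).max())
im,P=snap('wrist','w5.png'); print(proj(P,[.435,.26,.056]))
```

```text
[0.40388099 0.25683432 0.20124149] [-3.1391623   0.00378496 -0.49751978] 0.01334672400916656
[296.8686039 166.1300445]
```

View pics/w5.png

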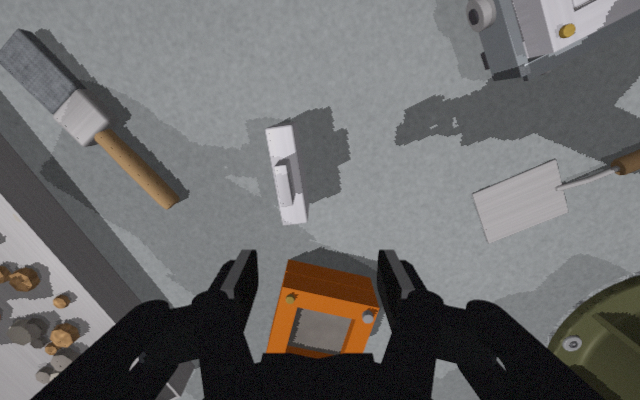

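The packing is at (266..307, 125..224) with its tab on top at (274..291, 155..207). The orange look-alike lies behind it, and the fingers will clear it.

Run:
```python
from h import *
im=cv2.imread('pics/w5.png')[:,:,::-1]; P=vision.camera_params('wrist')
print(im.min(2)[140,255:310],im.min(2)[215,270:320])
for t in(145,155,165):
    r,c=blob(im,P,286,175,t,.056); print(t,r)
q=[ray(P,*p,.056)[:2] for p in((266,127),(292,125),(307.5,221),(283,224))];print(np.round(q,4),np.mean(q,0));d=np.array(q[0])+q[1]-q[2]-q[3];print(np.linalg.norm(d)/2,np.degrees(np.arctan2(d[1],d[0])))
```

```text
[125 126 126 126 126 128 127 125 130 130 127 146 183 206 198 178 212 212
 212 211 211 209 207 208 208 207 205 203 204 203 203 206 205 204 202 201
 201 194 168 128  91  96  92  91  91  88  86  91  92  89  90  90  93  94
  95] [130 127 127 129 126 127 125 125 127 126 149 184 200 202 202 202 201 203
 201 200 199 198 200 198 197 195 193 195 194 195 195 195 196 195 190 169
 128  99 126 149 148 150 149 150 150 150 147 146 142 143]
145 ((416.36346435546875, 258.8613586425781), (61.29052734375, 105.31745147705078), 68.80724334716797)
155 ((430.63421630859375, 273.40472412109375), (23.260574340820312, 88.83235931396484), 69.38340759277344)
165 ((415.1764221191406, 278.9385681152344), (22.326122283935547, 55.69224166870117), 69.03740692138672)
[[0.4765 0.2663]
 [0.4675 0.2462]
 [0.3855 0.2768]
 [0.3938 0.2983]] [0.43083868 0.27190624]
0.08807789825243503 -20.80745195003922
```

Run:
```python
from h import *
print(robot.state()['joint_pos']); plan([.4306,.2732,.14],-.36);plan([.4306,.2732,.084],-.36)
```

```text
[0.4875342  0.19328594 1.78085511 0.0049365  1.16713034 2.55412211]
shift [ 0.633 -1.082  2.458] turn [-0.029  0.033 -1.315] t 9.15
shift [ 0.641 -1.076  4.698] turn [-0.029  0.033 -1.315] t 9.15
```

Emit:
jog_arm([
  [0.2,-0.3,0.2,-0.03,0.03,-0.8,60],
  [0.4,-0.7,0.6,-0.03,0.03,-1.31,60],
  [0.64,-1.08,1.2,-0.03,0.03,-1.31,50],
  [0.64,-1.08,1.8,-0.03,0.03,-1.31,50],
  [0.64,-1.08,2.4,-0.03,0.03,-1.31,50],
  [0.64,-1.08,2.4,-0.03,0.03,-1.31,50],
  [0.64,-1.08,2.4,-0.03,0.03,-1.31,50],
  [0.64,-1.08,2.4,-0.03,0.03,-1.31,50],
])

```text
time_s: 9.82
position: [0.4307, 0.2736, 0.1425]
tcp_rot: [-3.141, -0.0, -0.359]
contact_force: [0.3, -0.3, 0.1]
opening: 0.0497
gripper_force: 0.0
```

Run:
```python
from h import *
s=robot.state();print(s['joint_pos'],s['tcp_rot'])
im,P=snap('wrist','w6.png')
c=proj(P,[.4306,.273,.056]).astype(int);print(c)
for t in(150,160,170):
    r,_=blob(im,P,c[0],c[1],t,.056,85); print(t,r)
plan([.4306,.2732,.084],-.36)
```

```text
[4.94091780e-01 3.35793458e-01 1.75121010e+00 2.55542237e-04
 1.05363855e+00 2.42424191e+00] [-3.14073028e+00 -4.57398011e-04 -3.59480234e-01]
[317 217]
150 ((430.58648681640625, 273.33856201171875), (23.173051834106445, 88.5775375366211), 69.40316009521484)
160 ((430.60479736328125, 273.38665771484375), (22.58390235900879, 88.64430236816406), 69.6086654663086)
170 ((444.9454650878906, 267.8548889160156), (22.15433120727539, 56.50325012207031), 69.46569061279297)
shift [2.000e-03 2.600e-02 2.342e+00] turn [-0.011 -0.007  0.008] t 9.87
```

View pics/w6.png

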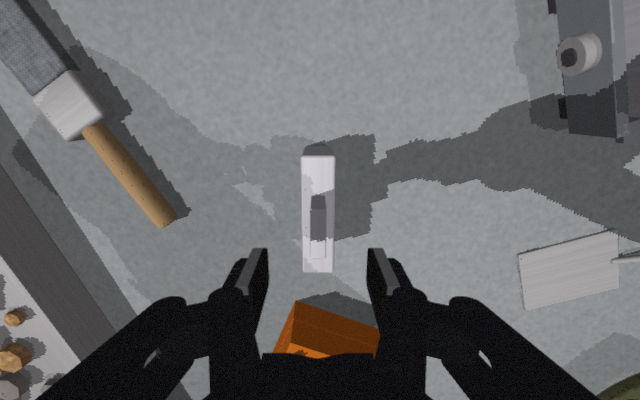

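The packing sits upright, centred between the fingers at u≈318 and aligned with the tool. That picture was my eleventh, one over the limit of 10, so I view no more and work from numbers only.

Emit:
jog_arm([
  [0,0.02,0.6,0,0,0,50],
  [0,0.02,1.2,0,0,0,50],
  [0,0.02,1.8,0,0,0,45],
  [0,0.02,2.2,0,0,0,40],
  [0,0.02,2.3,0,0,0,40],
  [0,0.02,2.3,0,0,0,30],
  [0,0.02,2.3,0,0,0,20],
  [0,0.02,2.3,0,0,0,14],
  [0,0.02,2.3,0,0,0,8],
  [0,0.02,2.3,0,0,0,4],
  [0,0.02,2.3,0,0,0,4],
  [0,0.02,2.3,0,0,0,4],
  [0,0.02,2.3,0,0,0,4],
], force=60)

```text
time_s: 10.95
position: [0.4304, 0.2736, 0.0848]
tcp_rot: [-3.141, -0.0, -0.359]
contact_force: [-2.0, -0.3, 6.8]
opening: 0.0088
gripper_force: 58.9
```

Run:
```python
from h import *
s=robot.state();print(s['position'],s['tcp_rot'],s['contact_force'],s['opening'])
plan([.4306,.2732,.17],-.36); plan([.4688,-.0666,.17],-.0213)
```

```text
[0.4303608  0.27359254 0.08483407] [-3.14073680e+00 -4.87757350e-04 -3.58552899e-01] [-2.00486281 -0.33024984  6.78590919] 0.008811348963190144
shift [ 0.016  0.008 -3.407] turn [-0.008 -0.005  0.014] t 10.95
shift [ 6.217 12.2   -3.414] turn [-0.007 -0.006 -3.221] t 10.95
```

Emit:
jog_arm([
  [0,0,-1,0,0,0,4],
  [0,0,-2.5,0,0,0,4],
  [0,0,-4,0,0,0,4],
  [0,0,-5,0,0,0,4],
  [0.6,1.2,-5,0,0,-0.6,4],
  [1.2,2.4,-5,0,0,-1.2,4],
  [1.8,3.6,-5,0,0,-1.8,4],
  [2.4,4.8,-5,0,0,-2.4,4],
  [3.1,6,-5,0,0,-3,4],
  [3.7,7.2,-5,0,0,-3.22,4],
  [4.3,8.4,-5,0,0,-3.22,4],
  [4.9,9.6,-5,0,0,-3.22,4],
  [5.5,10.8,-5,0,0,-3.22,4],
  [6.22,12.2,-5,0,0,-3.22,4],
  [6.22,12.2,-5,0,0,-3.22,4],
  [6.22,12.2,-4.5,0,0,-3.22,4],
  [6.22,12.2,-4,0,0,-3.22,4],
  [6.22,12.2,-3.4,0,0,-3.22,4],
  [6.22,12.2,-3.4,0,0,-3.22,4],
  [6.22,12.2,-3.4,0,0,-3.22,4],
])

```text
time_s: 12.62
position: [0.4684, -0.0667, 0.1688]
tcp_rot: [-3.141, 0.002, -0.021]
contact_force: [-0.5, 0.1, -1.5]
opening: 0.0088
gripper_force: 59.8
```

Run:
```python
from h import *
s=robot.state();print(s['position'],s['tcp_rot'],s['contact_force'],s['opening'],s['joint_pos'][5])
im,P=snap('wrist','w7.png'); g=im.min(2).astype(int); Rt=Ro.from_euler('z',-.0213).inv()
# packing front-top edge at local x ~ +45mm, rows; print profile along a row through the front part of the packing top
p=s['position']; c=Ro.from_euler('z',s['tcp_rot'][2])
zt=p[2]-.0848+.056
for lx in(.045,.042,.035,.028): 
    uv=proj(P,list((p+c.apply([lx,0,0]))[:2])+[zt]); print(lx,uv.round(1))
    u,v=np.round(uv).astype(int); print(g[v,u-40:u+40])
plan([.4688,-.0666,.1008],-.0213)
```

```text
[ 0.46836669 -0.06666811  0.16880768] [-3.14141693e+00  1.74372791e-03 -2.12977414e-02] [-0.51518787  0.1396258  -1.50155895] 0.00878587261546444 1.373429375326889
0.045 [316.3 171.9]
[169 171 169 170 170 172 170 173 174 172 172 171 172 172 169 168 168 171
 157 120 130 128 128 130 136 138 135 136 135 134 134 135 137 136 136 138
 134 132 134 135 133 133 133 134 131 134 132 133 136 133 138 135 134 133
 131 132 135 133 132 132 131 127 108  89  80  84  86  82  86  86  82  86
  79  85  81  81  85  82  85  85]
0.042 [316.3 177.8]
[170 169 169 168 168 169 170 171 172 170 171 171 170 169 167 169 167 164
 158 174 174 174 175 174 182 196 196 195 196 194 195 194 195 194 195 196
 195 195 194 193 194 187 175 179 192 192 189 192 191 191 192 193 196 194
 184 169 165 165 167 166 165 161 152 129 102  82  82  82  83  83  83  84
  87  86  89  88  87  85  83  86]
0.035 [316.3 191.3]
[170 168 169 165 167 168 169 169 172 170 169 170 168 168 168 165 165 162
 158 171 172 174 173 172 171 173 172 175 175 176 172 172 173 175 174 172
 173 172 170 170 170 168 169 168 169 167 166 168 168 166 167 170 169 169
 167 167 165 165 165 166 166 160 142 120  95  79  80  83  85  81  82  78
  79  79  81  79  81  83  79  74]
0.028 [316.3 204.5]
[165 166 167 165 165 165 167 167 170 170 170 168 166 167 165 166 165 165
 164 168 173 175 173 172 172 172 173 174 172 174 172 170 171 171 170 171
 170 171 169 171 169 169 169 169 168 166 165 167 165 166 168 169 168 168
 166 166 166 165 164 165 164 159 138 112  88  81  81  83  88  96  99  92
  95  96  91  94  94  97  96  84]
shift [ 0.003 -0.006  2.746] turn [0.001 0.003 0.001] t 12.67
```

Emit:
jog_arm([
  [0,0,0.2,0,0,0,4],
  [0,0,0.4,0,0,0,4],
  [0,0,0.6,0,0,0,4],
  [0,0,0.8,0,0,0,4],
  [0,0,1,0,0,0,4],
  [0,0,1,0,0,0,4],
])

```text
time_s: 13.17
position: [0.4682, -0.0667, 0.1426]
tcp_rot: [-3.141, 0.002, -0.021]
contact_force: [0.1, 1.0, -2.7]
opening: 0.0086
gripper_force: 60.0
```

Emit:
jog_arm([
  [0,0,0.2,0,0,0,4],
  [0,0,0.4,0,0,0,4],
  [0,0,0.6,0,0,0,4],
  [0,0,0.8,0,0,0,4],
  [0,0,0.8,0,0,0,4],
])

```text
time_s: 13.58
position: [0.4681, -0.0667, 0.1226]
tcp_rot: [-3.141, 0.002, -0.021]
contact_force: [-0.7, 0.4, -3.7]
opening: 0.0087
gripper_force: 60.0
```

Bottom at about 0.038, below the rim with no contact. Down to the floor, expected at z ≈ 0.1008.

Emit:
jog_arm([
  [0,0,0.2,0,0,0,4],
  [0,0,0.4,0,0,0,4],
  [0,0,0.6,0,0,0,4],
  [0,0,0.75,0,0,0,4],
  [0,0,0.78,0,0,0,4],
  [0,0,0.78,0,0,0,4],
])

```text
time_s: 14.08
position: [0.4684, -0.0667, 0.1039]
tcp_rot: [-3.142, 0.001, -0.021]
contact_force: [-0.5, -0.4, -2.4]
opening: 0.0088
gripper_force: 60.0
```

Emit:
jog_arm([
  [0,0,0.04,0,0,0,4],
  [0,0,0.08,0,0,0,4],
  [0,0,0.1,0,0,0,4],
  [0,0,0.1,0,0,0,4],
])

```text
time_s: 14.42
position: [0.4686, -0.0668, 0.1018]
tcp_rot: [3.142, 0.001, -0.021]
contact_force: [0.9, 0.4, -3.0]
opening: 0.009
gripper_force: 60.0
```

Emit:
jog_arm([
  [0,0,0.04,0,0,0,4],
  [0,0,0.07,0,0,0,4],
  [0,0,0.07,0,0,0,4],
  [0,0,0.07,0,0,0,4],
])

```text
time_s: 14.75
position: [0.4687, -0.0668, 0.1008]
tcp_rot: [3.141, 0.0, -0.021]
contact_force: [-5.7, 0.8, 8.6]
opening: 0.0084
gripper_force: 61.8
```

Emit:
jog_arm([
  [0,0,-0.02,0,0,0,14],
  [0,0,-0.02,0,0,0,22],
  [0,0,-0.02,0,0,0,30],
  [0,0,-0.02,0,0,0,30],
  [0,0,-0.02,0,0,0,30],
  [0,0,-0.5,0,0,0,30],
  [0,0,-1.2,0,0,0,30],
  [0,0,-2.4,0,0,0,30],
  [0,0,-3.6,0,0,0,30],
  [0,-0.6,-4,0,0,-1.1,50],
  [0,-1.2,-4,0,0,-2.2,50],
  [0,-1.8,-4,0,0,-3.3,50],
  [0,-2.4,-4,0,0,-4.4,50],
  [0,-3.0,-4,0,0,-5.5,50],
  [0,-3.6,-4,0,0,-6.6,50],
  [0,-4.2,-4,0,0,-7.7,50],
  [0,-4.8,-4,0,0,-8.8,50],
  [0,-5.4,-4,0,0,-9.9,50],
  [0,-6,-4,0,0,-11,50],
  [0,-6.3,-4,0,0,-12.1,50],
])

```text
time_s: 16.42
position: [0.4719, 0.092, 0.2]
tcp_rot: [-3.141, 0.0, 1.252]
contact_force: [-0.1, 0.3, -0.3]
opening: 0.0495
gripper_force: 0.0
```

Run:
```python
from h import *
s=robot.state();print(s['joint_pos'][5]);
plan([.471,.088,.16],np.pi/2-.0213);plan([.471,.088,.076],np.pi/2-.0213)
# numeric check of packing in the top view
im,P=snap('top','t8.png')
```

```text
0.43469244299522586
shift [-0.164  0.017  1.599] turn [-0.006 -0.    -2.838] t 16.42
shift [-0.164  0.019  4.959] turn [-0.006 -0.    -2.838] t 16.42
```

Emit:
jog_arm([
  [-0.16,0.02,0.5,0,0,-1.1,50],
  [-0.16,0.02,1,0,0,-2.2,50],
  [-0.16,0.02,1.6,0,0,-2.84,50],
  [-0.16,0.02,1.6,0,0,-2.84,50],
  [-0.16,0.02,1.6,0,0,-2.84,50],
  [-0.16,0.02,1.6,0,0,-2.84,50],
])

```text
time_s: 16.97
position: [0.4715, 0.0866, 0.1608]
tcp_rot: [3.141, 0.0, 1.539]
contact_force: [-0.5, -0.2, 0.1]
opening: 0.0502
gripper_force: 0.0
```

```bash
cat > chk.py <<'E'
from h import *
# carriage frame: origin (.4699,-.0147), yaw -.0213
C=np.array([.4699,-.0147,0]); Rc=Ro.from_euler('z',-.0213)
im,P=snap('wrist','chk.png'); g=cv2.GaussianBlur(im,(3,3),0).min(2).astype(float)
def prof(lx,ys,z): 
    out=[]
    for y in ys:
        uv=proj(P,C+Rc.apply([lx,y,z])); u,v=np.round(uv).astype(int)
        out.append(int(g[v,u]) if 0<=u<640 and 0<=v<400 else -1)
    return out
E
python3 - <<'E'
from chk import *
s=robot.state();print(s['position'],s['tcp_rot'],s['contact_force'])
ys=np.arange(-.080,-.025,.001)
print('local y from -80mm, z=.072 plane:')
for lx in(-.03,.03): print(lx,prof(lx,ys,.072))
ys=np.arange(.05,.085,.001)
print('box +y top edge from 50mm, z .074'); 
for lx in(-.03,.03):print(lx,prof(lx,ys,.074))
E
```

```text
[0.47155833 0.08666182 0.16091614] [ 3.14094260e+00 -9.26290415e-05  1.54013773e+00] [-0.05727583 -0.23149019  0.32908494]
local y from -80mm, z=.072 plane:
-0.03 [-1, -1, -1, -1, -1, -1, -1, -1, 21, 23, 22, 22, 23, 20, 20, 20, 18, 19, 19, 18, 21, 23, 23, 21, 22, 24, 24, 23, 24, 25, 22, 22, 19, 20, 23, 24, 23, 23, 22, 23, 23, 23, 23, 22, 22, 22, 21, 20, 21, 23, 25, 27, 26, 24, 23]
0.03 [-1, -1, -1, -1, -1, -1, -1, 13, 13, 15, 15, 15, 12, 10, 8, 10, 12, 12, 12, 10, 11, 13, 13, 11, 8, 10, 10, 14, 14, 14, 14, 13, 10, 10, 13, 13, 13, 15, 22, 25, 22, 21, 24, 25, 24, 19, 16, 17, 21, 21, 25, 27, 26, 25, 25]
box +y top edge from 50mm, z .074
-0.03 [171, 173, 173, 174, 178, 179, 179, 179, 179, 178, 178, 172, 172, 164, 144, 128, 123, 123, 123, 124, 123, 124, 125, 126, 126, 126, 121, 106, 90, 93, 110, 110, 111, 110, 110]
0.03 [113, 114, 114, 113, 114, 118, 165, 177, 177, 177, 178, 179, 176, 163, 141, 125, 123, 123, 123, 123, 123, 124, 127, 127, 126, 126, 126, 123, 108, 103, 109, 111, 110, 110, 112]
```

Emit:
jog_arm([
  [0,0,0.8,0,0,-0.05,50],
  [0,0,1.6,0,0,-0.05,50],
  [0,0,2.4,0,0,-0.05,50],
  [0,0,3,0,0,-0.05,50],
  [0,0,3.4,0,0,-0.05,50],
  [0,0,3.4,0,0,-0.05,50],
  [0,0,3.4,0,0,-0.05,50],
])

```text
time_s: 17.6
position: [0.4714, 0.0868, 0.0756]
tcp_rot: [-3.141, 0.0, 1.548]
contact_force: [0.4, 0.8, -0.3]
opening: 0.05
gripper_force: 0.0
```

Run:
```python
from h import *
s=robot.state();print(s['position'],s['tcp_rot'],s['contact_force'])
plan([.4712,.066,.0765],np.pi/2-.0213)
```

```text
[0.47144901 0.08675023 0.07560106] [-3.14138827e+00  3.41242917e-05  1.54760120e+00] [ 0.39530581  0.7991834  -0.25444177]
shift [-0.83   0.009 -0.036] turn [-0.002  0.    -0.018] t 17.6
```

Emit:
jog_arm([
  [-0.2,0,0,0,0,0,50],
  [-0.4,0,0,0,0,0,50],
  [-0.6,0,0,0,0,0,50],
  [-0.8,0,0,0,0,0,50],
  [-0.8,0,0,0,0,0,50],
])

```text
time_s: 18.02
position: [0.4708, 0.0658, 0.0753]
tcp_rot: [-3.142, 0.0, 1.548]
contact_force: [-0.1, 0.3, -0.3]
opening: 0.0496
gripper_force: 0.0
```

Emit:
jog_arm([
  [-0.06,0,0,0,0,0,50],
  [-0.12,0,0,0,0,0,50],
  [-0.18,0,0,0,0,0,50],
  [-0.24,0,0,0,0,0,50],
  [-0.3,0,0,0,0,0,50],
  [-0.3,0,0,0,0,0,50],
])

```text
time_s: 18.52
position: [0.4705, 0.0593, 0.075]
tcp_rot: [-3.141, -0.0, 1.548]
contact_force: [-0.1, 1.1, -0.3]
opening: 0.0501
gripper_force: 0.7
```

Emit:
jog_arm([
  [-0.04,0,0,0,0,0,50],
  [-0.08,0,0,0,0,0,50],
  [-0.12,0,0,0,0,0,50],
  [-0.12,0,0,0,0,0,50],
])

```text
time_s: 18.85
position: [0.4704, 0.0562, 0.075]
tcp_rot: [-3.141, 0.0, 1.548]
contact_force: [-0.9, 3.9, -0.1]
opening: 0.0502
gripper_force: 1.7
```

Emit:
jog_arm([
  [-0.03,0,0,0,0,0,50],
  [-0.06,0,0,0,0,0,50],
  [-0.08,0,0,0,0,0,50],
  [-0.08,0,0,0,0,0,50],
])

```text
time_s: 19.18
position: [0.4704, 0.0544, 0.075]
tcp_rot: [-3.141, -0.0, 1.548]
contact_force: [-0.2, 5.7, 0.1]
opening: 0.0503
gripper_force: 2.7
```

Emit:
jog_arm([
  [-0.03,0,0,0,0,0,50],
  [-0.06,0,0,0,0,0,50],
  [-0.08,0,0,0,0,0,50],
  [-0.08,0,0,0,0,0,50],
])

```text
time_s: 19.52
position: [0.4706, 0.054, 0.0752]
tcp_rot: [3.141, -0.003, 1.548]
contact_force: [3.0, 24.3, -1.5]
opening: 0.0498
gripper_force: 12.2
```

Emit:
jog_arm([
  [-0.03,0,0,0,0,0,50],
  [-0.06,0,0,0,0,0,50],
  [-0.08,0,0,0,0,0,50],
  [-0.08,0,0,0,0,0,50],
])

```text
time_s: 19.85
position: [0.4707, 0.0538, 0.0754]
tcp_rot: [3.141, -0.006, 1.548]
contact_force: [2.1, 44.2, 0.8]
opening: 0.0497
gripper_force: 22.0
```

Stiff stop reached, so I ease back to about 20 N and check flushness and the pad.

Emit:
jog_arm([
  [0.04,0,0,0,0,0,50],
  [0.08,0,0,0,0,0,50],
  [0.08,0,0,0,0,0,50],
  [0.08,0,0,0,0,0,50],
])

```text
time_s: 20.18
position: [0.4706, 0.054, 0.0752]
tcp_rot: [3.141, -0.003, 1.548]
contact_force: [2.5, 24.1, 0.2]
opening: 0.0499
gripper_force: 11.9
```

Run:
```python
from h import *
s=robot.state();print(s['position'],s['contact_force'],s['ft_torque'])
C=np.array([.4699,-.0147,0]); Rc=Ro.from_euler('z',-.0213)
for n in('top','scene'):
    im,P=snap(n,n+'9.png'); g=im.min(2).astype(np.float32)
    ys=np.arange(-.080,-.02,.001)
    for z,lx in((.074,-.03),(.074,.03)):
        uv=np.array([proj(P,C+Rc.apply([lx,y,z])) for y in ys],np.float32)
        print(n,lx,uv[0].round(0),uv[-1].round(0)); print(cv2.remap(g,uv[:,0].copy(),uv[:,1].copy(),1).ravel().astype(int))
```

```text
[0.47061776 0.05401157 0.07520626] [ 2.53073608 24.10207659  0.24676826] [ 3.77964688 -0.29787712 -0.31546836]
top -0.03 [353. 235.] [333. 235.]
[56 56 57 58 58 59 60 59 59 59 63 68 72 77 82 87 91 94 97 97 96 94 95 96
 97 98 98 99 99 98 98 97 96 95 94 93 92 92 91 91 91 92 92 93 93 94 94 93
 92 92 92 92 91 90 89 87 85 83 82 82]
top 0.03 [353. 216.] [334. 215.]
[ 59  59  58  56  54  56  59  61  71  82  92 108 122 139 148 158 166 171
 174 177 179 180 181 181 181 181 180 179 178 175 170 166 161 155 149 147
 148 150 153 158 164 167 169 171 171 169 168 165 162 160 157 153 150 146
 142 136 133 128 123 119]
scene -0.03 [287. 181.] [306. 178.]
[150 146 139 132 123 109  97  91  86  82  82  88  94 103 115 127 133 130
 128 125 122 120 120 123 126 128 127 126 125 125 125 124 123 120 117 112
 107 104 111 120 127 128 129 129 127 123 121 117 113 109 108 110 110 113
 117 121 119 115 112 111]
scene 0.03 [290. 195.] [310. 192.]
[ 96  93  91  88  86  85  84  82  79  77  85 105 126 149 174 199 206 204
 202 200 200 199 200 201 203 203 204 205 204 201 199 195 187 176 155 140
 130 155 181 203 204 206 206 203 200 197 191 187 187 189 190 188 186 184
 182 173 165 161 160 161]
```

The readings agree. The end wall's inner face shows at about −67 mm and the packing/box seam at about −43.5 mm, level on both sides. The stop is stiff at 24 N, well above the friction. Handing in while still pushing.

```bash
python3 -c "
from bench import robot
print(robot.hand_in())"
```

```text
the job is handed in; nothing more can be done
None
```

The job is handed in with the pad seated flush, the packing on the carriage floor in the −y end gap, and the box held against it at about 24 N. I viewed 11 pictures (limit 10), joint 6 briefly read 2.554 against its 2.55 limit, and the push peaked at 44 N at the fingers before I eased it back. I checked the final flushness from pixel readings and the pushing force, not by eye, and did not look at the pad again after the push.

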